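# Feed a finished gear through the bolted flap of a parts chute

## Robot

A 7-joint arm with a two-finger parallel gripper is mounted at the origin on a cart in front of the work surface, level with it; the furniture and walls round the work are solid. World frame = base frame: x ahead of the robot, y to its left, z up, the work surface at z = 0. Lengths are in m, angles in rad, forces in N, time in s.
With the tool pointing down it reaches from about 0.425 to 0.925 m from the base axis. Payload 6.8 kg.
Tool frame: the origin (TCP) lies midway between the tips of the shut fingers; the grasp point (between the pads) lies 19 mm behind it; z points along the fingers, y is the line along which they close (so a half turn about z gives the same grasp; the last joint's range is limited). The gripper opens to 85 mm and grips with 20 to 120 N. Pads are 22 mm wide; open, the fingers measure 114 mm over their backs; the gripper's body (76 mm by 85 mm) begins 54 mm behind the grasp point. The pads swing forward as they close: fully open they stand 13 mm farther back than shut.
Start: joints at [1.235, 0.477, 0.022, 1.555, -0.011, 1.109, -0.083], TCP at [0.152, -0.658, 0.231] pointing down, gripper open.
Joint ranges: [-2.96, 2.96], [-0.34, 2.1], [-1.41, 1.46], [0.24, 2.44], [-1.37, 4.51], [0.17, 1.92], [-2.96, 2.96]. Speed limits (rad/s): [2.39, 2.39, 3.14, 3.14, 3.14, 3.14, 3.14].

## Interface

Orientations are given as a unit quaternion [w, x, y, z].
In Python, from station import bot, eyes, ticket gives the robot as it stands.
- The arm moves only by the shell command python3 -m crank 'ROWS' [FORCE]. ROWS is text: rows parted by semicolons, each of 7 numbers parted by spaces: the shift along the tool's x, y, z in units of 0.5 m (1.0 is 0.5 m), then the turn, a rotation vector about the tool's x, y, z in units of 180 degrees (1.0 is 180 degrees), then the closure, from 0 (fully open) to 1 (shut). A call has 1 to 20 rows; each row is the pose to reach, as a shift and turn from the pose commanded when the call began, along the tool's axes at that moment, turning the shorter way round; what a row does not reach only later rows make up. A row lasts 1/10 s, in which the tool goes at most 50 mm and 8.59 degrees, less where a joint would pass 70% of its speed; a pose out of reach is approached as far as the arm can. A call with a number of a shift or a turn outside -1 to 1 is refused whole. A call with a gripper value outside its range is refused whole. The fingers move at their own pace and stop on an object; FORCE is the grip in N (left out, the last holds). Time passes only in rows, so rows that repeat a pose let the fingers close. It gives the time, the measured TCP pose, the force, the opening and the grip force at its end, in the units of the state.
- bot.get_obs(): the state, without advancing time (a new reading comes with each control period).
- eyes.read_camera(name): name is "side" or "top" or "wrist"; returns a dict with "image" (420x560x3 uint8, red, green, blue), "K" (3x3 intrinsics, pixels), "R" (3x3) and "t" (3): a world point X has camera coordinates R X + t. Camera axes: x right, y down, z forward; pixel columns grow to the right and rows downward; lengths in m; the calibration is good to about 2 mm. A picture is of the moment at which its call begins. There is no depth.
- ticket.hand_in(): hands the job in; it is judged then, once.
The state is a dict: "t": time; "q": joint angles; "joint_vel": joint speeds; "joint_torque": joint torques, N m; "eef_pos": TCP position; "tool_rot": TCP orientation; "contact_force": force on the tool from outside, world axes, zero at the start; "torque": the same for the moment, N m; "gripper_width": opening from 0.0 (shut) to 1.0 (fully open); "grasp_force": force on a finger pad.
Only numpy, scipy, OpenCV 4.12 (cv2) and the standard library are available. Lean on these libraries where they do the work, as an engineer would, in place of code of your own. Each camera call takes 0.05 s, during which the arm holds its last target. There are 200 camera calls.

## Task

Put the finished brass gear away in the parts chute behind the lathe, only by pushing with the fingertips: push the red bolt knob all the way back to free the yellow flap, then push the gear along the deck through the flap until it drops down the slide into the bin. Draw the fingers back so that the flap swings shut, and push the bolt fully home again so that no swarf gets in. Do not lift the gear, and leave the other things where they are.

Things in the scene. Friction and masses are not known exactly. Their poses are not given: they have to be found in the camera images.
- gear: Brass gear lying flat on the chute's deck, loose, about 60 g: disc 42 mm across, 5 mm thick; its 14 mm hub rises to 10 mm. Pushed by its rim, so fingertips must be on the deck or less than 4 mm above it, else they ride over the rim. Origin: centre of its underside; z up. Starts up to 20 mm either side of the chute's centre line and 80 to 105 mm before the flap.
- chute: Blue parts chute with aluminium deck, fixed on a 3 mm black mat between lathe tray and wall. Origin: on its underside straight below the shut flap, on the centre line; x = the way the part travels (loading end to bin), -y side faces the robot, z up. All offsets below are in this frame. Walls of the bin reach z = 102 mm; clear lid over the bin from x = 14 mm on, top at z = 106 mm.
- deck_end (a point): Middle of the deck's open loading edge (x = -165, y = 0, z = 66 mm of the chute); no rail across it. Deck: flat, rigid, top at z = 66 mm, 100 mm wide. Side rails (inner faces y = +-46 mm, to z = 76 mm) run to x = -64 mm; from there slippery white plastic guides (to z = 80 mm) narrow the lane to 53 mm width at x = -24 mm and on to the doorway.
- sill (a point): Deck surface straight below the shut flap, on the centre line (x = 0, y = 0, z = 66 mm of the chute). Doorway 54 mm wide, 27 mm high under the pivot rod. The deck ends at x = 5 mm. A gear whose centre is pushed 10 mm or more past the flap tips over and slides down by itself. Upright fingers on the deck can go on until they meet the rod at x = -3 mm, which is far enough.
- bin (a point): Middle of the bin's rubber floor (x = 86, y = 0, z = 5 mm of the chute). A slick steel slide leads down to it from x = 5 mm, z = 66 mm at 50 degrees. Bin 72 mm wide inside, end wall at x = 121 mm.
- flap (a joint): Yellow sheet flap, 52 mm wide, 28 mm high, hung from a pivot rod at x = 0, z = 96 mm of the chute. Rad: 0 = hanging shut, positive = lower edge swung inward, toward the bin, up to 1.35. Counterweighted, 20 g: falls shut by itself; less than 0.5 N opens it when the bolt is back. With the bolt home it moves only about 0.1 rad.
- lock_arm (a point): Tip of the steel locking arm on the flap's pivot rod, outside on the robot's side (x = -24, y = -58, z = 96 mm of the chute when shut); 6 mm thick. It goes down as the flap opens. With the bolt home, the bolt's nose lies 1.5 mm under it and stops it; if the flap is not shut it blocks the bolt.
- bolt (a joint): Steel barrel bolt, 8 mm thick, along y = -58, z = 88 mm of the chute, on the robot's side. Metres: 0 = fully home (flap locked), grows as it slides back toward the loading end (-x of the chute), stop at 0.028 (flap free). Starts 0 to 3 mm from home. Stays where it is left; about 1.5 N moves it.
- bolt_knob (a point): Centre of the top of the bolt's red knob: x = -88, y = -58, z = 112 mm of the chute when home; moves with the bolt. Knob 15 mm across, 12 mm high, on a 10 mm stem. A fingertip can push it from either side along x; on its +x side a brass guide block (x = -62 to -36 mm) stands up to z = 92 mm.
- bearing: Small steel ball bearing, 22 mm across, 7 mm high, loose on the mat beyond the loading end; origin: centre of its underside. Leave it alone.
- oil_bottle: White oil bottle with red spout, 41 mm across, 118 mm tall, standing on the mat beyond the bin; origin: centre of its underside. Leave it alone.
- chuck_key: Drill chuck key, 67 x 56 x 20 mm, lying in the lathe tray behind the lathe bed; origin: centre of its underside. Leave it alone.
- caliper: Digital caliper, 97 x 147 x 11 mm, lying on the mat at the loading end; origin: centre of its underside. Leave it alone.
- nylon_gear: White nylon gear, 28 mm across, 11 mm high, loose on the mat beyond the bin; origin: centre of its underside. Leave it alone.
- grease_tin: Round grease tin with red lid, 57 mm across, 24 mm high, on the mat beyond the bin; origin: centre of its underside. Leave it alone.
- cleaning_brush: Red cleaning brush, 47 x 107 x 26 mm, lying in the lathe tray behind the lathe bed; origin: centre of its underside. Leave it alone.

How it is judged:
By the outcome, as a careful person would: the job done as asked, in the order asked, and still so for the second after the job is handed in, with the robot touching nothing.
It also fails if it takes over 58 s, if anything falls off the work surface, if the arm or the gripper's body presses on something with over 40 N, if the wrist force passes 120 N, or if a joint passes its speed limit or range.

## Working session

There is one attempt and no reset: what is moved stays moved. The work goes in short steps, Python scripts to look and compute and a shell command to move; the robot and the scene stay as the last step left them, time stands still between calls to the robot, and variables do not carry over. Pictures are saved under pics/ and viewed, at most 10 in all, crops included, and the job is handed in when it is done.

```bash
mkdir -p pics; ls
python3 - <<'E'
from station import bot,eyes
import cv2,numpy as np
np.set_printoptions(precision=4,suppress=True)
o=bot.get_obs(); print(o)
for n in("top","side"):
    c=eyes.read_camera(n); cv2.imwrite(f"pics/{n}0.png",c["image"][...,::-1]); np.savez(f"pics/{n}0.npz",**c); print(n,c["K"],c["R"],c["t"])
E
```

```text
pics
{'t': 0.0, 'q': array([ 1.2349,  0.4778,  0.0223,  1.5565, -0.0115,  1.1093, -0.0831]), 'joint_vel': array([ 0.0009,  0.0005, -0.0005,  0.0013, -0.0005, -0.0006, -0.0002]), 'joint_torque': array([ -0.001 , -59.6454,   1.6077, -28.1197,   0.0125,   0.0094,
         0.    ]), 'eef_pos': array([ 0.1523, -0.657 ,  0.2303]), 'tool_rot': array([-0.0009,  0.9935,  0.1137, -0.0002]), 'contact_force': array([-0.713 ,  0.1645,  0.6086]), 'torque': array([-0.0149,  0.0204,  0.0001]), 'grasp_force': 0.0, 'gripper_width': 1.002130446419609}
top [[407.7992   0.     278.6238]
 [  0.     407.7992 206.8688]
 [  0.       0.       1.    ]] [[ 0.0056 -0.9997 -0.0219]
 [-0.9824 -0.0014 -0.187 ]
 [ 0.1869  0.0225 -0.9821]] [0.1483 0.6416 1.0228]
side [[386.0107   0.     281.028 ]
 [  0.     386.0107 217.6305]
 [  0.       0.       1.    ]] [[ 0.8438  0.5363 -0.0185]
 [ 0.2464 -0.4179 -0.8744]
 [-0.4767  0.7333 -0.4848]] [-0.6055 -0.01    1.1225]
```

View pics/top0.png

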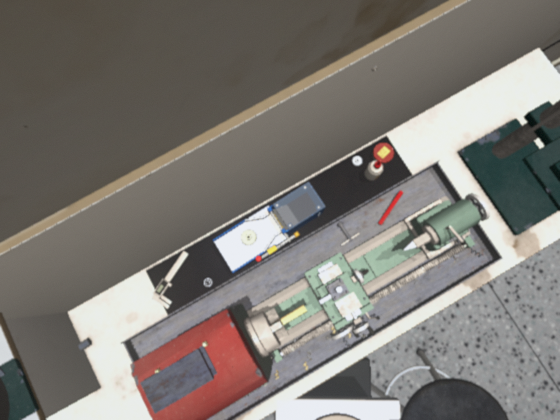

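View pics/side0.png

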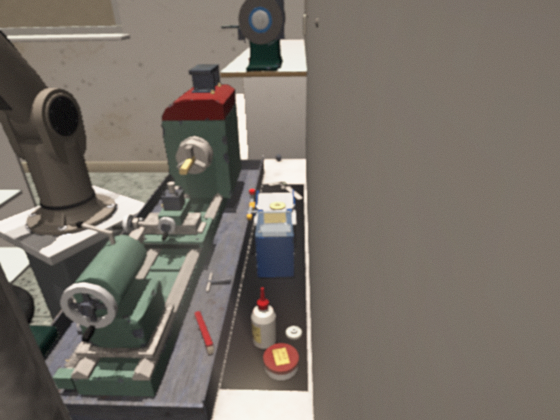

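Top view: chute deck (white) around pixels (215–325, 185–272), the brass gear near (248,238), the red knob near (258,259), and the blue bin at right. The side view shows the chute at (255–297, 190–275) with the wall just behind it. I'll enlarge the top crop next.

Run:
```python
import cv2
a=cv2.imread("pics/top0.png")[175:280,205:335]
cv2.imwrite("pics/topc.png",cv2.resize(a,None,fx=6,fy=5.7,interpolation=cv2.INTER_CUBIC) if 0 else cv2.resize(a,None,fx=5.5,fy=5.5,interpolation=cv2.INTER_CUBIC))
```

```text
(no output)
```

View pics/topc.png

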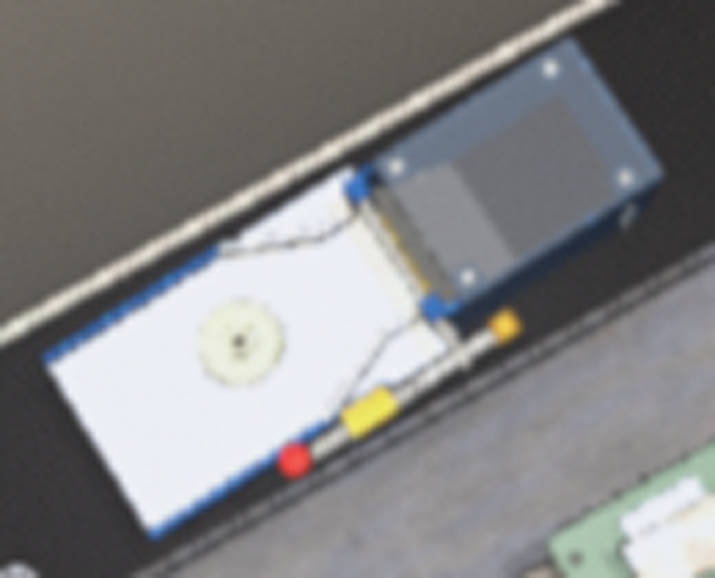

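Crop (5.5×, offset 205,175): deck loading corners at (45,358) and (152,537), gear at (240,342), red knob at (294,461), guide block at (370,412), blue posts beside the flap at (358,187) and (434,306), lid screws at (550,68), (397,165), (625,177), (468,277).

```bash
cat > h.py <<'E'
import numpy as np,cv2
from scipy.spatial.transform import Rotation as Ro
np.set_printoptions(precision=4,suppress=True)
def ray(c,uv,z):
    d=c["R"].T@np.linalg.inv(c["K"])@np.array([uv[0],uv[1],1.]); o=-c["R"].T@c["t"]
    return o+d*(z-o[2])/d[2]
def proj(c,X):
    p=c["K"]@(c["R"]@X+c["t"]); return p[:2]/p[2]
def cen(m,box):
    x0,y0,x1,y1=box; w=np.zeros_like(m); w[y0:y1,x0:x1]=m[y0:y1,x0:x1]
    n,_,s,ce=cv2.connectedComponentsWithStats(w); i=1+np.argmax(s[1:,4]); return ce[i],s[i]
E
python3 - <<'E'
from h import *
c=dict(np.load("pics/top0.npz")); im=c["image"]; hsv=cv2.cvtColor(im,cv2.COLOR_RGB2HSV)
P=lambda u,v,z:ray(c,((u+.5)/5.5-.5+205,(v+.5)/5.5-.5+175),z)
A,B=P(45,358,.069),P(152,537,.069); print("deck corners",A,B,np.linalg.norm(A-B),"mid",(A+B)/2)
S=[P(*s,.109) for s in((550,68),(397,165),(625,177),(468,277))]
m1,m2=(S[1]+S[3])/2,(S[0]+S[2])/2
print("screws",S)
f,g=P(358,187,.105),P(434,306,.105); print("posts",f,g,np.linalg.norm(f-g),(f+g)/2)
me=(A+B)/2
for n,d in(("edge normal",np.array([-(A-B)[1],(A-B)[0]])),("screws",(m2-m1)[:2]),("end->screws",(m2-me)[:2]),("railside",((S[2]+S[3]-2*S[3]))[:2]),("end->posts",((f+g)/2-me)[:2])): print(n,np.degrees(np.arctan2(d[1],d[0])))
red=((hsv[...,0]<8)|(hsv[...,0]>172))&(hsv[...,1]>150)&(hsv[...,2]>120)
k,s=cen(red.astype(np.uint8),(245,245,275,270)); print("knob",k,s,ray(c,k,.112))
ge=((hsv[...,0]>18)&(hsv[...,0]<40)&(hsv[...,1]>18)&(hsv[...,2]>150))
k,s=cen(ge.astype(np.uint8),(230,220,270,255)); print("gear",k,s,ray(c,k,.074)); print(ray(c,((240.5)/5.5-.5+205,(342.5)/5.5-.5+175),.077))
E
```

```text
deck corners [0.5522 0.322  0.069 ] [0.4685 0.2688 0.069 ] 0.09922213769703299 mid [0.5104 0.2954 0.069 ]
screws [array([0.6842, 0.0832, 0.109 ]), array([0.638 , 0.1542, 0.109 ]), array([0.6325, 0.0489, 0.109 ]), array([0.5858, 0.1213, 0.109 ])]
posts [0.6284 0.1724 0.105 ] [0.5729 0.1369 0.105 ] 0.06587856985735834 [0.6006 0.1546 0.105 ]
edge normal 122.44271900762533
screws -57.065193453586154
end->screws -57.164491309173606
railside -57.14537370322062
end->posts -57.326894750828394
knob [258.087  258.5652] [256 256   5   6  23] [0.501  0.1996 0.112 ]
gear [247.1  235.95] [243 231   9  10  40] [0.5617 0.2318 0.074 ]
[0.5592 0.2285 0.077 ]
```

Chute frame: origin ≈ (0.600, 0.156), x axis at −57.2°. That puts the gear at (−83, +5) mm and the knob at (−90, −59) mm, both within the stated ranges. I'll raise the arm and travel clear of the lathe, keeping tool y radial and turning about −110° about tool z.

```bash
python3 -m crank '0 0 -0.34 0 0 0 1;0 0 -0.34 0 0 0 1;0 0 -0.34 0 0 0 1;0 0 -0.34 0 0 0 1;0.93 -0.51 -0.34 0 0 -0.25 1;0.93 -0.51 -0.34 0 0 -0.25 1;0.93 -0.51 -0.34 0 0 -0.25 1;0.93 -0.51 -0.34 0 0 -0.25 1;0.93 -0.51 -0.34 0 0 -0.25 1;0.93 -0.51 -0.34 0 0 -0.25 1;0.93 -0.51 -0.34 0 0 -0.25 1;0.93 -0.51 -0.34 0 0 -0.25 1;0.93 -0.51 -0.34 0 0 -0.25 1;0.93 -0.51 -0.34 0 0 -0.25 1;0.93 -0.51 -0.34 0 0 -0.25 1;0.93 -0.51 -0.34 0 0 -0.25 1;0.93 -0.51 -0.34 0 0 -0.25 1' 30
cat >> h.py <<'E'
O=np.array([.600,.156,.003]); A=np.radians(-57.2)
C=np.array([[np.cos(A),-np.sin(A),0],[np.sin(A),np.cos(A),0],[0,0,1]])
def ch(X): return C.T@(np.array(X)-O)
def w(x,y,z): return C@np.array([x,y,z])/1000+O
def go(x,y,z,full=True):
    "units of shift to chute mm point, and turn"
    from station import bot
    o=bot.get_obs(); R=Ro.from_quat(o["tool_rot"],scalar_first=True)
    Rt=np.column_stack([-C[:,0],C[:,1],[0,0,-1]])
    print("at chute mm",ch(o["eef_pos"])*1e3,"q",o["q"],"F",o["contact_force"],"t",o["t"])
    print("shift",R.inv().apply(w(x,y,z)-o["eef_pos"])/.5,"turn",(R.inv()*Ro.from_matrix(Rt)).as_rotvec()/np.pi)
E
python3 -c "
from h import *
print(w(-60,-20,230)); go(-60,-20,230)"
```

```text
t: 1.8
eef_pos: [0.5479, -0.3037, 0.4006]
tool_rot: [-0.0, 0.874, 0.486, -0.0]
contact_force: [-0.6, -0.1, -0.6]
gripper_width: -0.001
grasp_force: 0.0
[0.5507 0.1956 0.233 ]
at chute mm [ 358.2005 -292.7903  397.6159] q [ 0.6559  0.317  -0.3362  1.4221  0.1044  1.4212 -0.2365] F [-0.6413 -0.1406 -0.628 ] t 1.8
shift [ 0.8512 -0.522   0.3355] turn [-0.0004 -0.0001 -0.3592]
```

```bash
python3 -m crank '0.851 -0.522 0.1 0 0 -0.359 1;0.851 -0.522 0.1 0 0 -0.359 1;0.851 -0.522 0.1 0 0 -0.359 1;0.851 -0.522 0.1 0 0 -0.359 1;0.851 -0.522 0.1 0 0 -0.359 1;0.851 -0.522 0.1 0 0 -0.359 1;0.851 -0.522 0.1 0 0 -0.359 1;0.851 -0.522 0.1 0 0 -0.359 1;0.851 -0.522 0.1 0 0 -0.359 1;0.851 -0.522 0.1 0 0 -0.359 1;0.851 -0.522 0.1 0 0 -0.359 1;0.851 -0.522 0.1 0 0 -0.359 1;0.851 -0.522 0.33 0 0 -0.359 1;0.851 -0.522 0.33 0 0 -0.359 1;0.851 -0.522 0.33 0 0 -0.359 1;0.851 -0.522 0.33 0 0 -0.359 1'
python3 - <<'E'
from h import *
from station import eyes
c=eyes.read_camera("wrist"); cv2.imwrite("pics/w1.png",c["image"][...,::-1]); np.savez("pics/w1.npz",**c)
print(-c["R"].T@c["t"],ch(-c["R"].T@c["t"]))
go(-70,-58,160)
E
```

```text
t: 3.4
eef_pos: [0.5511, 0.1917, 0.2345]
tool_rot: [-0.001, 0.481, 0.877, -0.002]
contact_force: [0.3, -0.2, 1.7]
gripper_width: 0.002
grasp_force: 0.0
[0.5072 0.2624 0.3773] [-0.1397 -0.0204  0.3743]
at chute mm [-57.1798 -19.8769 233.9137] q [ 0.107   0.4132 -0.7152  1.7325  0.2991  1.1083 -0.1343] F [0.1392 1.6367 1.1123] t 3.45
shift [ 0.0253 -0.0763  0.1479] turn [-0.0002  0.0001 -0.0016]
```

View pics/w1.png

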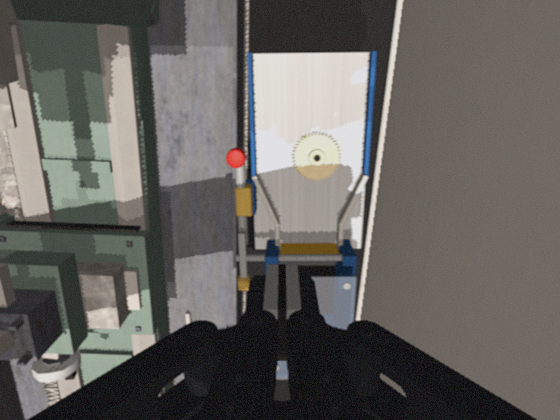

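Wrist view: knob (235,158), gear hub (317,157), deck loading corners ≈ (249,53) and (376,52), flap (308,248) between the blue posts, and the fingers closed at the bottom. It also shows the guides and, to the right of the deck, the wall.

Run:
```python
from h import *
c=dict(np.load("pics/w1.npz")); hsv=cv2.cvtColor(c["image"],cv2.COLOR_RGB2HSV)
red=((hsv[...,0]<8)|(hsv[...,0]>172))&(hsv[...,1]>150)&(hsv[...,2]>100)
k,s=cen(red.astype(np.uint8),(215,135,255,180)); print("knob",k,s,ch(ray(c,k,.114))*1e3)
for n,uv,z in(("cL",(249,53),.069),("cR",(376,52),.069),("hub",(317,157),.079),("gear rim mid",(317,157),.074),("flapbot",(308,243),.072),("block",(245,200),.095),("gL",(278,245),.083),("gR",(340,245),.083),("knobL",(s[0],k[1]),.112)): print(n,ch(ray(c,uv,z))*1e3)
b=((hsv[...,0]>12)&(hsv[...,0]<35)&(hsv[...,1]>40)&(hsv[...,2]>110))
k,s=cen(b.astype(np.uint8),(288,128,346,184)); print("gear",k,s,ch(ray(c,(s[0]+s[2]/2-.5,s[1]+s[3]/2-.5),.074))*1e3)
```

```text
knob [235.5245 157.7774] [227 148  19  20 265] [-90.9009 -56.4487 111.    ]
cL [-166.6176  -47.9125   66.    ]
cR [-166.8046   53.2      66.    ]
hub [-84.8022   7.6247  76.    ]
gear rim mid [-83.8821   8.0938  71.    ]
flapbot [-2.4107  2.0458 69.    ]
block [-51.9718 -52.8177  92.    ]
gL [ -5.4487 -25.9047  80.    ]
gR [-5.3047 30.2401 80.    ]
knobL [-90.5557 -63.1415 109.    ]
gear [316.5827 170.9288] [295 163  45  18 520] [-71.1931   8.4381  71.    ]
```

```bash
sed -i 's/^O=.*/O=np.array([.6006,.1573,.003])/' h.py; python3 -c "
from h import *
go(-63,-57,101)"
```

```text
Traceback (most recent call last):
  File "h.py", line 13, in <module>
    C=np.array([[np.cos(A),-np.sin(A),0],[np.sin(A),np.cos(A),0],[0,0,1]])
                        ^
NameError: name 'A' is not defined
```

```bash
sed -i 's/^O=.*/&; A=np.radians(-57.2)/' h.py; python3 -c "
from h import *
go(-63,-57,101)"
```

```text
at chute mm [-56.412  -21.0854 233.9137] q [ 0.107   0.4132 -0.7152  1.7325  0.2991  1.1083 -0.1343] F [0.1392 1.6367 1.1123] t 3.45
shift [ 0.0129 -0.0718  0.2659] turn [-0.0002  0.0001 -0.0016]
```

```bash
python3 -m crank '0.013 -0.072 0.15 0 0 0 1;0.013 -0.072 0.15 0 0 0 1;0.013 -0.072 0.2 0 0 0 1;0.013 -0.072 0.23 0 0 0 1;0.013 -0.072 0.266 0 0 0 1;0.013 -0.072 0.266 0 0 0 1;0.013 -0.072 0.266 0 0 0 1'
python3 - <<'E'
from h import *
from station import eyes
go(-63,-57,101)
c=eyes.read_camera("wrist"); cv2.imwrite("pics/w2.png",c["image"][...,::-1]); np.savez("pics/w2.npz",**c)
E
```

```text
t: 4.15
eef_pos: [0.5193, 0.1816, 0.105]
tool_rot: [0.001, 0.48, 0.877, 0.001]
contact_force: [0.0, 0.4, 0.5]
gripper_width: -0.0
grasp_force: 0.0
at chute mm [-64.4983 -55.1802 101.9611] q [ 0.0644  0.5136 -0.657   1.9325  0.4187  0.8315 -0.2479] F [0.0004 0.3906 0.5335] t 4.15
shift [-0.003  -0.0036  0.0019] turn [ 0.0008  0.0002 -0.0009]
```

View pics/w2.png

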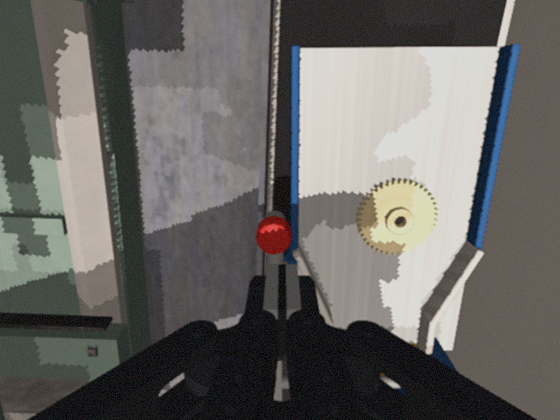

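Wrist view: red knob at (274,235), in front of the closed fingertips (col 283, tip edge about row 262), gear at (399,220). Fingers are well placed on the knob's +x side, so I push it back gently.

```bash
python3 -m crank '0.01 -0.004 0.002 0 0 0 1;0.02 -0.004 0.002 0 0 0 1;0.03 -0.004 0.002 0 0 0 1;0.04 -0.004 0.002 0 0 0 1;0.05 -0.004 0.002 0 0 0 1;0.058 -0.004 0.002 0 0 0 1;0.064 -0.004 0.002 0 0 0 1;0.064 -0.004 0.002 0 0 0 1'
python3 -c "
from h import *
go(-98,-57,101)"
```

```text
t: 5.0
eef_pos: [0.4983, 0.2075, 0.1022]
tool_rot: [-0.0, 0.479, 0.878, -0.0]
contact_force: [-0.1, 1.0, -0.5]
gripper_width: 0.001
grasp_force: 0.0
at chute mm [-97.5677 -58.8127  99.2354] q [ 0.0138  0.5058 -0.6634  1.9558  0.4199  0.82   -0.3106] F [-0.1305  1.0217 -0.489 ] t 5.0
shift [ 0.0009  0.0036 -0.0035] turn [-0.0001 -0.0001 -0.0005]
```

```bash
for i in 1; do python3 -m crank '0.004 0 0 0 0 0 1;0.004 0 0 0 0 0 1'; done; python3 -m crank '0.004 0 0 0 0 0 1;0.004 0 0 0 0 0 1'
python3 - <<'E'
from h import *
from station import eyes
go(-98,-57,101)
for n in("wrist","top"):
    c=eyes.read_camera(n);hsv=cv2.cvtColor(c["image"],cv2.COLOR_RGB2HSV)
    red=((hsv[...,0]<8)|(hsv[...,0]>172))&(hsv[...,1]>150)&(hsv[...,2]>90)
    b=(215,135,330,280) if n=="wrist" else (235,245,275,280)
    try:
        k,s=cen(red.astype(np.uint8),b); print(n,k,s,ch(ray(c,k,.114))*1e3)
    except Exception as e: print(n,e)
E
```

```text
t: 5.2
eef_pos: [0.4978, 0.208, 0.1022]
tool_rot: [0.0, 0.48, 0.877, -0.0]
contact_force: [1.1, -2.7, -0.1]
gripper_width: 0.002
grasp_force: 1.0
t: 5.4
eef_pos: [0.4977, 0.2083, 0.1022]
tool_rot: [0.001, 0.48, 0.877, -0.001]
contact_force: [3.4, -5.4, 0.6]
gripper_width: -0.001
grasp_force: 3.2
at chute mm [-98.5939 -58.919   99.1691] q [ 0.0088  0.5049 -0.6615  1.9567  0.4221  0.8202 -0.3183] F [ 3.4044 -5.3907  0.5587] t 5.4
shift [-0.0012  0.0038 -0.0037] turn [-0.0002  0.0008 -0.0013]
wrist [281.9929 254.3045] [265 234  35  39 982] [-117.941   -58.5423  111.    ]
top attempt to get argmax of an empty sequence
```

Bolt is against its stop: 6 N with no further motion, knob ≈ −117 mm. Now I back off, rise, and go behind the gear.

```bash
python3 -m crank '-0.02 0 0 0 0 0 1;-0.02 0 0 0 0 0 1;-0.02 0 -0.08 0 0 0 1;-0.02 0 -0.1 0 0 0 1'
python3 - <<'E'
from h import *
c=dict(np.load("pics/w2.npz"))
print("gear",ch(ray(c,(399.5,220.5),.079))*1e3,ch(ray(c,(397.5,217),.074))*1e3)
for uv in((298,46),(518,46)): print(ch(ray(c,uv,.069))*1e3)
go(-135,5,150)
E
```

```text
t: 5.9
eef_pos: [0.503, 0.2035, 0.1551]
tool_rot: [0.001, 0.479, 0.878, 0.002]
contact_force: [1.7, 0.5, 0.3]
gripper_width: 0.001
grasp_force: 0.0
gear [-84.1158   4.9533  76.    ] [-84.1814   5.4843  71.    ]
[-166.1517  -47.1918   66.    ]
[-165.9701   54.0567   66.    ]
at chute mm [-91.7183 -56.9493 152.1229] q [ 0.0629  0.4374 -0.7048  1.9125  0.3534  0.9137 -0.2433] F [1.7254 0.4965 0.2903] t 5.9
shift [0.0868 0.1237 0.0048] turn [ 0.0013 -0.0002 -0.0005]
```

```bash
python3 -m crank '0.088 0.123 0 0 0 0 1;0.088 0.123 0 0 0 0 1;0.088 0.123 0 0 0 0 1;0.088 0.123 0.08 0 0 0 1;0.088 0.123 0.14 0 0 0 1;0.088 0.123 0.155 0 0 0 1;0.088 0.123 0.155 0 0 0 1;0.088 0.123 0.155 0 0 0 1'
python3 -c "
from h import *
go(-135,4.5,68)"
```

```text
t: 6.7
eef_pos: [0.5306, 0.2726, 0.0761]
tool_rot: [0.0, 0.48, 0.877, 0.001]
contact_force: [-0.4, -0.0, 0.4]
gripper_width: -0.003
grasp_force: 0.0
at chute mm [-134.8073    3.6075   73.07  ] q [-0.1093  0.6177 -0.6311  1.8384  0.4768  0.8397 -0.408 ] F [-0.4412 -0.0299  0.3905] t 6.7
shift [0.0004 0.0018 0.0101] turn [ 0.0005 -0.     -0.0008]
```

```bash
python3 -m crank '0 0.002 0.006 0 0 0 1;0 0.002 0.01 0 0 0 1;0 0.002 0.01 0 0 0 1'; python3 -m crank '0 0 0.002 0 0 0 1;0 0 0.003 0 0 0 1;0 0 0.003 0 0 0 1'
python3 -c "
from h import *
go(-100,4,67.5)"
```

```text
t: 7.0
eef_pos: [0.5311, 0.2726, 0.0702]
tool_rot: [0.0, 0.48, 0.877, 0.0]
contact_force: [-1.3, -0.8, -0.2]
gripper_width: 0.0
grasp_force: 0.0
t: 7.3
eef_pos: [0.5311, 0.2727, 0.0691]
tool_rot: [0.0, 0.48, 0.877, 0.0]
contact_force: [-0.3, -2.5, 6.7]
gripper_width: 0.003
grasp_force: 3.2
at chute mm [-134.6643    4.1503   66.1402] q [-0.1146  0.6278 -0.6249  1.8398  0.4849  0.8305 -0.4142] F [-0.2724 -2.4984  6.692 ] t 7.3
shift [-0.0693 -0.0001 -0.0027] turn [ 0.0002  0.0002 -0.0008]
```

Touched the deck at z = 66.1 mm, which confirms the height. I raise 2 mm and push slowly.

```bash
python3 -m crank '0 0 -0.004 0 0 0 1;-0.02 0 -0.004 0 0 0 1;-0.032 0 -0.004 0 0 0 1;-0.04 0 -0.004 0 0 0 1;-0.05 0 -0.004 0 0 0 1;-0.06 0 -0.004 0 0 0 1;-0.07 0 -0.004 0 0 0 1;-0.08 -0.001 -0.004 0 0 0 1;-0.09 -0.002 -0.004 0 0 0 1;-0.1 -0.003 -0.004 0 0 0 1;-0.11 -0.004 -0.004 0 0 0 1;-0.12 -0.005 -0.004 0 0 0 1;-0.13 -0.006 -0.004 0 0 0 1;-0.13 -0.006 -0.004 0 0 0 1'
python3 - <<'E'
from h import *
from station import eyes
go(-15,0,67.5)
c=eyes.read_camera("wrist"); cv2.imwrite("pics/w3.png",c["image"][...,::-1])
c=eyes.read_camera("side"); cv2.imwrite("pics/s3.png",cv2.resize(c["image"][170:290,220:330,::-1],None,fx=4.5,fy=4.5,interpolation=cv2.INTER_CUBIC))
E
```

```text
t: 8.7
eef_pos: [0.564, 0.2152, 0.0702]
tool_rot: [0.0, 0.48, 0.877, -0.0]
contact_force: [1.4, -0.7, 0.6]
gripper_width: -0.002
grasp_force: 0.0
at chute mm [-68.4903   0.5795  67.2289] q [-0.0103  0.6339 -0.62    1.8229  0.4814  0.8398 -0.2989] F [ 1.3674 -0.7363  0.6111] t 8.7
shift [-0.107  -0.0008 -0.0005] turn [-0.0001  0.0002 -0.0011]
```

View pics/s3.png

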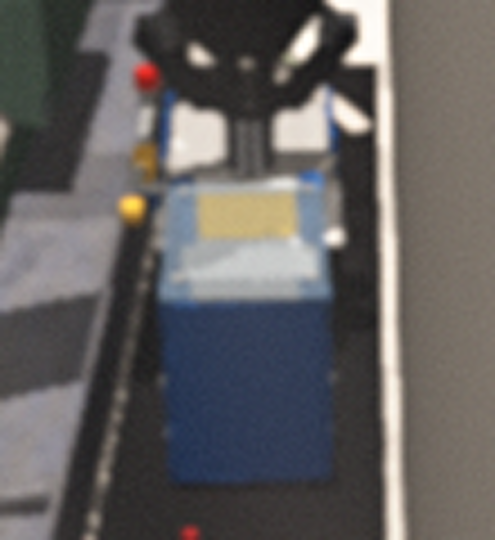

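Side crop: flap (yellow, ~(245,213)) still shut, fingers (245,150) centred in the lane on the deck and no gear outside the lane. Continuing through the doorway.

```bash
python3 -m crank '-0.01 0 0 0 0 0 1;-0.02 0 0 0 0 0 1;-0.03 0 0 0 0 0 1;-0.04 0 0 0 0 0 1;-0.05 0 0 0 0 0 1;-0.06 0 0 0 0 0 1'; python3 -m crank '-0.01 0 0 0 0 0 1;-0.02 0 0 0 0 0 1;-0.03 0 0 0 0 0 1;-0.04 0 0 0 0 0 1;-0.04 0 0 0 0 0 1'
python3 - <<'E'
from h import *
from station import eyes
go(-15,0,67.5)
c=eyes.read_camera("side"); cv2.imwrite("pics/s4.png",cv2.resize(c["image"][170:290,220:330,::-1],None,fx=4.5,fy=4.5,interpolation=cv2.INTER_CUBIC))
E
```

```text
t: 9.4
eef_pos: [0.5799, 0.1906, 0.0703]
tool_rot: [-0.0, 0.48, 0.877, 0.0]
contact_force: [-0.1, 0.5, 0.1]
gripper_width: -0.003
grasp_force: 0.2
t: 9.9
eef_pos: [0.591, 0.173, 0.0702]
tool_rot: [0.0, 0.48, 0.877, -0.0]
contact_force: [-0.2, 0.1, 0.7]
gripper_width: 0.001
grasp_force: 0.0
at chute mm [-18.3716   0.4574  67.1866] q [ 0.0614  0.6488 -0.614   1.7932  0.4811  0.8537 -0.2121] F [-0.2183  0.1175  0.6701] t 9.9
shift [-0.0067 -0.0009 -0.0006] turn [-0.      0.0002 -0.0012]
```

View pics/s4.png

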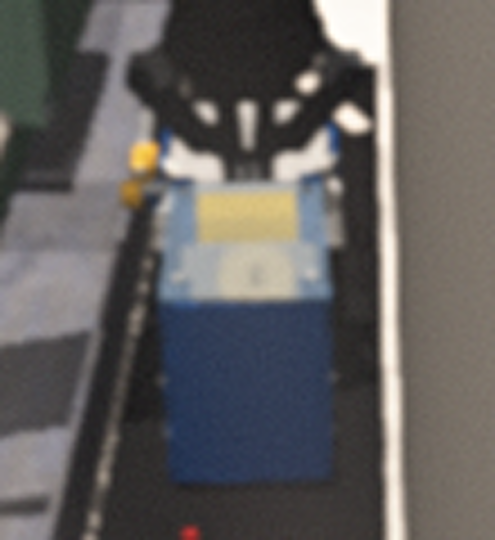

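Side crop: the gear is visible through the lid at (257,272), past the flap and down the slide, and the flap hangs shut again (245,217). I draw back and rise.

```bash
python3 -m crank '0.04 0 0 0 0 0 1;0.08 0 0 0 0 0 1;0.12 0 0 0 0 0 1;0.12 0 -0.1 0 0 0 1;0.12 0 -0.16 0 0 0 1;0.2 0 -0.16 0 0 0 1;0.26 -0.06 -0.16 0 0 0 1;0.26 -0.118 -0.16 0 0 0 1;0.26 -0.118 -0.16 0 0 0 1;0.26 -0.118 -0.16 0 0 0 1'
python3 - <<'E'
from h import *
from station import eyes
go(-145,-58.5,101)
ims=[]
for n,b in(("top",(175,280,205,335)),("side",(170,290,220,330))):
    c=eyes.read_camera(n); y0,y1,x0,x1=b; ims.append(cv2.resize(c["image"][y0:y1,x0:x1,::-1],(400,int(400*(y1-y0)/(x1-x0))),interpolation=cv2.INTER_CUBIC))
h=max(i.shape[0] for i in ims); cv2.imwrite("pics/c5.png",np.hstack([cv2.copyMakeBorder(i,0,h-i.shape[0],0,0,0) for i in ims]))
E
```

```text
t: 10.95
eef_pos: [0.4707, 0.2516, 0.1506]
tool_rot: [0.0, 0.48, 0.877, 0.0]
contact_force: [0.5, -0.3, 0.2]
gripper_width: 0.001
grasp_force: 0.0
at chute mm [-149.6268  -58.1248  147.5533] q [-0.0291  0.436  -0.7226  1.9333  0.3642  0.9049 -0.3641] F [ 0.52   -0.2909  0.1988] t 10.95
shift [-0.0092 -0.0008  0.0931] turn [ 0.0002  0.0003 -0.0007]
```

View pics/c5.png

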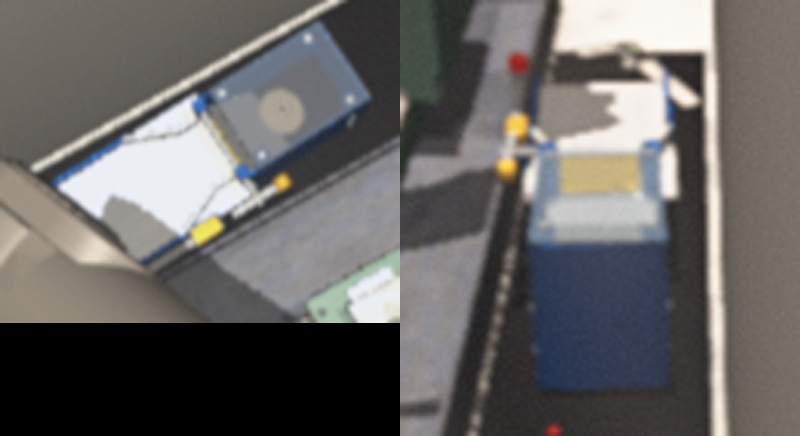

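Top view (left half): the gear lies flat in the bin at (282,112), the flap is shut and the deck is empty. Side view (right half): flap hanging shut at (600,175), knob at (519,63). Now I push the bolt home.

```bash
python3 -m crank '0 0 0.05 0 0 0 1;0 0 0.093 0 0 0 1;0 0 0.093 0 0 0 1;-0.02 0 0.093 0 0 0 1;-0.03 0 0.093 0 0 0 1;-0.04 0 0.093 0 0 0 1;-0.05 0 0.093 0 0 0 1;-0.06 0 0.093 0 0 0 1;-0.07 0 0.093 0 0 0 1;-0.076 0 0.093 0 0 0 1;-0.08 0 0.093 0 0 0 1;-0.08 0 0.093 0 0 0 1'; python3 -m crank '-0.004 0 0 0 0 0 1;-0.006 0 0 0 0 0 1;-0.006 0 0 0 0 0 1'
python3 -c "
from h import *
go(-107,-58,101)"
```

```text
t: 12.25
eef_pos: [0.4923, 0.2177, 0.1037]
tool_rot: [0.0, 0.48, 0.877, -0.0]
contact_force: [0.4, 0.4, 0.3]
gripper_width: -0.0
grasp_force: 0.0
t: 12.55
eef_pos: [0.4937, 0.2155, 0.1037]
tool_rot: [-0.0, 0.48, 0.877, -0.0]
contact_force: [-0.5, 1.3, -0.4]
gripper_width: 0.002
grasp_force: 0.4
at chute mm [-106.8409  -58.3625  100.6982] q [ 0.0073  0.5056 -0.6772  1.9568  0.426   0.8247 -0.3344] F [-0.4803  1.2615 -0.3691] t 12.55
shift [ 0.0003  0.0007 -0.0006] turn [-0.0001 -0.     -0.0007]
```

Continuing until the home stop is felt.

```bash
python3 -m crank '-0.003 0 0 0 0 0 1;-0.003 0 0 0 0 0 1'; python3 -m crank '-0.003 0 0 0 0 0 1;-0.003 0 0 0 0 0 1'; python3 -m crank '-0.003 0 0 0 0 0 1;-0.003 0 0 0 0 0 1'
python3 -c "
from h import *
go(-107,-58,101)"
```

```text
t: 12.75
eef_pos: [0.4938, 0.2153, 0.1037]
tool_rot: [-0.001, 0.479, 0.878, 0.0]
contact_force: [-3.4, 3.7, -0.1]
gripper_width: -0.006
grasp_force: 2.3
t: 12.95
eef_pos: [0.4939, 0.2152, 0.1038]
tool_rot: [-0.001, 0.479, 0.878, 0.001]
contact_force: [-5.0, 6.3, 0.6]
gripper_width: 0.0
grasp_force: 3.9
t: 13.15
eef_pos: [0.494, 0.2151, 0.1038]
tool_rot: [-0.002, 0.478, 0.878, 0.001]
contact_force: [-6.5, 8.4, 0.5]
gripper_width: -0.002
grasp_force: 5.4
at chute mm [-106.3382  -58.3148  100.7981] q [ 0.0132  0.5066 -0.6804  1.956   0.4225  0.8242 -0.3257] F [-6.4745  8.35    0.5   ] t 13.15
shift [ 0.0013  0.0006 -0.0004] turn [-0.     -0.0014  0.0002]
```

Firm stop at −106.3 mm, where home was predicted to be (−106.5). I back off, rise and check.

```bash
python3 -m crank '0.03 0 0 0 0 0 1;0.05 0 0 0 0 0 1;0.05 0 -0.1 0 0 0 1;0.05 0 -0.2 0 0 0 1;0.05 0 -0.3 0 0 0 1;-0.1 0 -0.35 0 0 0 1;-0.1 0 -0.35 0 0 0 1;-0.1 0 -0.35 0 0 0 1'
python3 - <<'E'
from h import *
from station import eyes
c=eyes.read_camera("wrist");hsv=cv2.cvtColor(c["image"],cv2.COLOR_RGB2HSV)
red=((hsv[...,0]<8)|(hsv[...,0]>172))&(hsv[...,1]>150)&(hsv[...,2]>90)
try: k,s=cen(red.astype(np.uint8),(200,60,400,300)); print(k,s,ch(ray(c,k,.114))*1e3)
except Exception as e: print(e)
d=eyes.read_camera("side")["image"][170:290,220:330]
a=cv2.resize(c["image"],(440,330)); d=cv2.resize(d,(302,330),interpolation=cv2.INTER_CUBIC)
cv2.imwrite("pics/c6.png",np.hstack([a,d])[...,::-1])
go(0,0,0)
E
```

```text
t: 13.95
eef_pos: [0.5265, 0.165, 0.2802]
tool_rot: [0.002, 0.483, 0.876, -0.0]
contact_force: [0.2, -0.5, -0.1]
gripper_width: -0.002
grasp_force: 0.0
[280.3779 136.6544] [273 128  16  17 217] [-90.0833 -58.362  111.    ]
at chute mm [-51.8721 -58.5549 275.7585] q [ 0.1843  0.314  -0.7495  1.7613  0.2325  1.1572 -0.0667] F [-1.0617  0.3514 -0.1903] t 14.05
shift [-0.103   0.1176  0.5516] turn [-0.0001  0.0002 -0.0013]
```

View pics/c6.png

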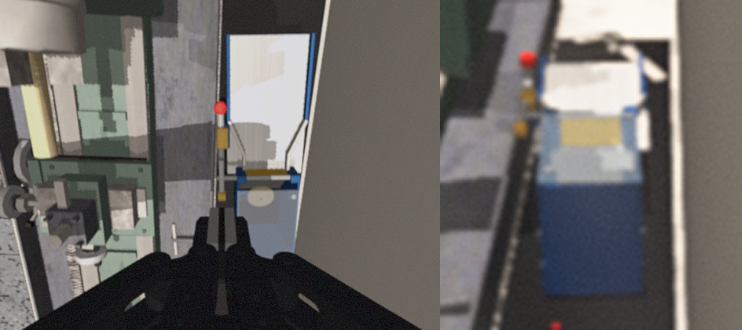

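The picture shows the gear in the bin and the flap shut. The knob reads −90.1 mm; with the same −1.9 mm bias as at the back stop, that is −88.2, or 27.9 mm of travel, so the bolt is fully home.

```bash
python3 -c "
from station import ticket
print(ticket.hand_in())"
```

```text
the job is handed in; nothing more can be done
None
```

The job is handed in at about 14 s of the 58 s limit: the gear is in the bin, the flap hangs shut, the bolt is pushed fully home, and the arm is clear of everything.

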